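# Centre a steel forging blank on the bench scale's small pan

## Robot

A 6-joint arm with a two-finger parallel gripper is mounted at the origin on the work surface. World frame = base frame: x ahead of the robot, y to its left, z up, the work surface at z = 0. Lengths are in m, angles in rad, forces in N, time in s.
With the tool pointing down it reaches from about 0.3 to 0.75 m from the base axis. Payload 8.5 kg.
Tool frame: the origin (TCP) lies on the centre line of the jaws, within the pads' length; the fingertips stand 22 mm ahead of it and the grasp point (between the pads) lies 3 mm ahead of it; x points along the fingers, z is the direction in which the jaws open and shut, and the axes are right-handed (so a half turn about x gives the same grasp; the last joint's range is limited). The gripper opens to 88 mm and grips with 3 to 60 N. Pads are 18 mm wide; open, the fingers measure 123 mm over their backs; the gripper's body (75 mm by 187 mm) begins 45 mm behind the grasp point.
Start: joints at [-1.456, 0.381, 1.297, -0, 1.464, -0.215], TCP at [0.178, -0.52, 0.261] pointing down, gripper open.
Joint ranges: [-3.11, 3.11], [-0.89, 2.33], [0.22, 2.48], [-1.42, 4.56], [0.17, 2.85], [-2.88, 2.88]. Speed limits (rad/s): [2.39, 2.39, 3.14, 3.14, 3.14, 3.14].

## Interface

Orientations are given as a unit quaternion [w, x, y, z].
In Python, from plant import arm gives the robot as it stands.
- The arm moves only by the tool servo_tool, never from a script. Its argument "series" is a list that holds one entry, the list of rows, each a list of 6 numbers: the shift along the tool's x, y, z in mm, then the turn, a rotation vector about the tool's x, y, z in rad. A call has 1 to 8 rows; each row shifts and turns the commanded pose from where the row before left it, along the tool's axes as they then stand; what a row does not reach is not made up. A row lasts 1/12 s, in which the tool goes at most 41.7 mm and 7.16 degrees, less where a joint would pass 70% of its speed; a pose out of reach is approached as far as the arm can. A call is refused whole if a number of a shift passes 41.7 or a number of a turn 0.125, either way. A call with a gripper value outside its range is refused whole. "claw" is the finger opening in mm, from 0 to 88.1, set as the call begins (left out, the last holds). The fingers move at their own pace and stop on an object; "force" is the grip in N (left out, the last holds). Time passes only in rows, so rows that do not move let the fingers close. It gives the time, the measured TCP pose, the force and the opening at its end, in the units of the state.
- arm.get_obs(): the state, without advancing time (a new reading comes with each control period).
- arm.camera(name): name is "scene" or "top" or "wrist"; returns a dict with "pixels" (400x640x3 uint8, red, green, blue), "mtx" (3x3 intrinsics, pixels), "k1" (the pictures are not rectified: a ray, as slopes to the right and down, at radius r is drawn at 1 + k1 r^2 times it, then the intrinsics apply), "extrinsics" (4x4, takes a point from world to camera coordinates). Camera axes: x right, y down, z forward; pixel columns grow to the right and rows downward; lengths in m; the calibration is good to about 2 mm. A picture is of the moment at which its call begins. There is no depth.
- arm.finish_job(): hands the job in, once; it reports no verdict.
The state is a dict: "clock": time; "joint_positions": joint angles; "qd": joint speeds; "joint_efforts": joint torques, N m; "position": TCP position; "tool_rot": TCP orientation; "contact_force": force on the tool from outside, world axes, zero at the start; "wrist_torque": the same for the moment, N m; "gripper_width": opening from 0.0 (shut) to 1.0 (fully open).
Only numpy, scipy, OpenCV 4.12 (cv2) and the standard library are available. Lean on these libraries where they do the work, as an engineer would, in place of code of your own. Each camera call takes 0.05 s, during which the arm holds its last target.

## Task

Lift the rectangular steel blank off the bench and set it flat on the scale's small pan, a few millimetres short of both lips. Slide it gently until it bears against the back lip, then slide it along that lip until it bears against the side lip too, so that it sits square and centred with no edge overhanging the pan. Press each lip with about 5 N for a moment, at least 2 N and never over 12 N, as the load cell is delicate; do not drop the blank or knock the scale, leave the other things where they are, and let go of the blank at the end.

Things in the scene. Friction and masses are not known exactly. Their poses are not given: they have to be found in the camera images.
- blank: The thing to weigh: a plain dark steel block, 60 (x) x 45 (y) x 36 (z) mm, about 0.75 kg (varies by some 15 percent), loose on the bench. Origin at the centre of its underside, z up. The only rectangular block. Pushed near its top it tips: push low, at about the lips' height.
- scale: Grey bench scale fixed to the bench, housing 200 (x) x 170 (y) mm, its top 45 mm above the bench. Origin at the centre of its underside; its display and keys lie along its -x side. Its pan is a steel plate 68 (x) x 53 (y) x 4 mm, centred 30 mm from the origin towards +x, held 13 mm clear of the housing by a short column. Rigid.
- pan_centre (a point): Centre of the pan's upper face, 62 mm above the bench; axes as the scale's. A blank that touches both lips with its long side along x is centred here, with 4 mm of pan (or lip) all round. No rim on the -x and -y edges. Pan and lips are smooth: sliding the blank over the pan takes roughly 1.5 to 4 N, and what a push reads beyond that, at times nearly all of it, bears on the lip.
- lip_back: Low steel lip, 4 mm thick, 53 mm long, 12 mm high, rigid, along the pan's +x edge (away from the display). Origin at the centre of its underside, on the pan's upper face; its inner face is 30 mm from the pan's centre.
- lip_side: Low steel lip, 4 mm thick, 64 mm long, 12 mm high, rigid, along the pan's +y edge. Origin at the centre of its underside, on the pan's upper face; its inner face is 22.5 mm from the pan's centre line.
- round_billet: Bystander: upright steel cylinder, 52 mm across, 45 mm high. Origin at the centre of its underside.
- hammer: Bystander: hammer lying on the bench.
- brush: Bystander: hand brush lying on the bench.
- rivet_tin: Bystander: open metal tin of rivets, 76 mm across, 55 mm high. Origin at the centre of its underside.
There are look-alikes about, which are no part of the job. What is shaped like the blank but blue or yellow is not meant.

How it is judged:
On the way, in this order (a step that is already met when the one before it is completed fails the run):
1. the blank is lifted off the bench, above the level of the pan (height (world z) of blank above 0.066 m), for 0.1 s.
2. the blank rests flat on the pan, at least 2 mm short of both lips (contact force between blank and scale above 1 N and z of blank in the frame of pan_centre below 0.003 m and angle between blank's own z axis and vertical below 0.05 rad and x of blank in the frame of pan_centre below -0.002 m and y of blank in the frame of pan_centre below -0.002 m and horizontal distance between blank and pan_centre below 0.03 m), for 0.1 s.
3. the blank, lying flat on the pan, is pressed against the back lip with more than 2 N (contact force between blank and lip_back above 2 N and z of blank in the frame of pan_centre below 0.003 m and angle between blank's own z axis and vertical below 0.05 rad), for 0.2 s.
4. the blank, lying flat on the pan, is pressed against the side lip with more than 2 N (contact force between blank and lip_side above 2 N and z of blank in the frame of pan_centre below 0.003 m and angle between blank's own z axis and vertical below 0.05 rad), for 0.2 s.
At the end, for the whole second after the job is handed in: The blank lies flat on the pan at rest, within 2 mm of the pan's centre in x and in y (so against both lips, no edge overhanging), its long side along the scale's x within 0.04 rad, and is released (x of blank in the frame of pan_centre between -0.002 and 0.002 m and y of blank in the frame of pan_centre between -0.002 and 0.002 m and z of blank in the frame of pan_centre between -0.002 and 0.002 m and angle between the x axis of blank and the x axis of scale, either way round below 0.04 rad and angle between blank's own z axis and vertical below 0.03 rad and linear speed of blank below 0.01 m/s); the robot touches nothing.
It fails at once if the back lip is pressed with more than 12 N (contact force between blank and lip_back above 12 N).
It fails at once if the side lip is pressed with more than 12 N (contact force between blank and lip_side above 12 N).
It fails at once if the blank is dropped or pressed on the scale with more than 45 N (contact force between blank and scale above 45 N).
It fails at once if the robot knocks the scale (more than 10 N) (contact force between any of the fingers, the arm and scale above 10 N).
It fails at once if a bystander is moved by more than 20 mm (distance of any of round_billet, hammer, brush, rivet_tin from where it was at the start of the episode above 0.02 m).
It also fails if it takes over 72 s, if anything falls off the work surface, if the arm or the gripper's body presses on something with over 40 N, if the wrist force passes 120 N, or if a joint passes its speed limit or range.

## Working session

There is one attempt and no reset: what is moved stays moved. The work goes in short steps, Python scripts to look and compute and a tool call to move; the robot and the scene stay as the last step left them, time stands still between calls to the robot, and variables do not carry over. Pictures are saved under pics/ and viewed, and the job is handed in when it is done.

Besides the shell and the picture viewer there is one more tool, called by a JSON object that holds its "api" and its "payload". servo_tool: Moves the arm, as the interface text tells. Its arguments: {"type":"object","properties":{"series":{"type":"array"},"claw":{"type":"number"},"force":{"type":"number"}},"required":["series"]}

```bash
ls; mkdir -p pics; python3 - <<'E'
from plant import arm
import cv2
o=arm.get_obs(); print(o)
for n in ("scene","top","wrist"):
    c=arm.camera(n); cv2.imwrite(f"pics/{n}0.png",c["pixels"][:,:,::-1]); print(n,c["mtx"],c["k1"],c["extrinsics"])
    import pickle; pickle.dump(c,open(f"{n}0.pkl","wb"))
E
```

```text
pics
{'clock': 0.0, 'joint_positions': array([-1.45627067e+00,  3.81190264e-01,  1.29829914e+00, -3.52500158e-05,
        1.46363499e+00, -2.15277574e-01]), 'qd': array([-1.24330434e-03,  1.24899667e-03, -6.14957244e-05,  1.73435084e-03,
       -1.26148153e-03, -2.05590631e-04]), 'joint_efforts': array([ 9.32475050e-04, -4.37926626e+01, -2.24553251e+01,  7.13909813e-02,
        3.53269698e-02, -1.24957983e-04]), 'position': array([ 0.17809077, -0.52007763,  0.2601279 ]), 'tool_rot': array([ 0.57492315,  0.41153182,  0.57566787, -0.41074498]), 'contact_force': array([0.33189802, 0.67359986, 0.08509901]), 'wrist_torque': array([-0.00269853,  0.04658003, -0.04748639]), 'gripper_width': 1.0010523927942212}
scene [[382.5302074    0.         317.11818996]
 [  0.         382.5302074  194.13981688]
 [  0.           0.           1.        ]] 0.0006769378106478328 [[ 0.07503837  0.99706287  0.01532586 -0.07841602]
 [ 0.84108249 -0.05502823 -0.5381005  -0.49329703]
 [-0.53567667  0.05326849 -0.84274134  1.55656922]
 [ 0.          0.          0.          1.        ]]
top [[449.63220163   0.         316.56567361]
 [  0.         449.63220163 197.00343666]
 [  0.           0.           1.        ]] -0.11306013212749526 [[ 0.01126327 -0.99991454  0.00663663  0.01109733]
 [-0.98601114 -0.01220997 -0.16623162  0.64496476]
 [ 0.16629844 -0.00467148 -0.9860644   1.08986492]
 [ 0.          0.          0.          1.        ]]
wrist [[303.00161838   0.         322.92367193]
 [  0.         303.00161838 200.65968667]
 [  0.           0.           1.        ]] 0.013304263747552465 [[ 0.32401264 -0.94605199 -0.00119862 -0.5500655 ]
 [-0.90493071 -0.31029802  0.2912311  -0.03989336]
 [-0.27589169 -0.09327789 -0.95665198  0.39013003]
 [ 0.          0.          0.          1.        ]]
```

View pics/scene0.png

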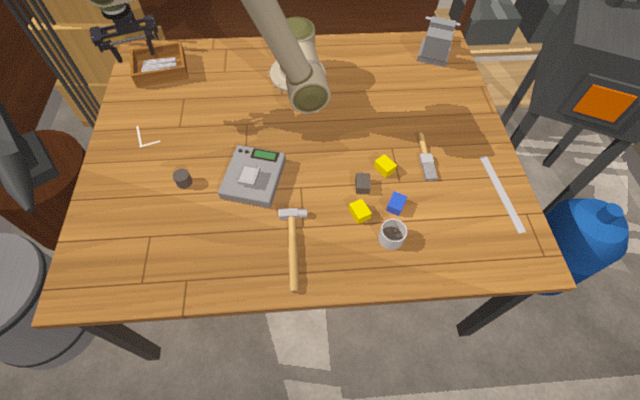

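View pics/top0.png

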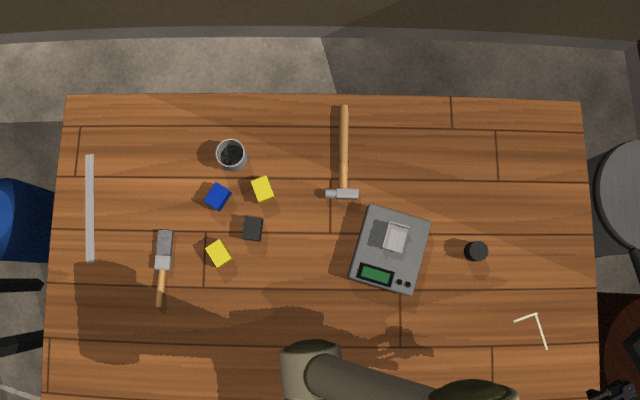

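View pics/wrist0.png

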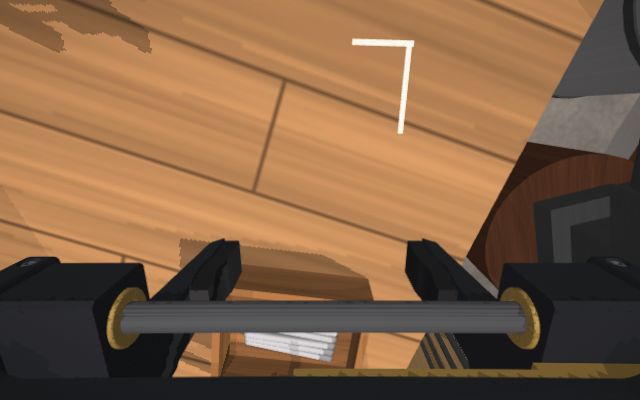

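```bash
cat > h.py <<'E'
import numpy as np, cv2, pickle
def load(n): return pickle.load(open(n,"rb"))
def cast(c,uv,z):
    uv=np.asarray(uv,float).reshape(-1,1,2)
    s=cv2.undistortPoints(uv,c["mtx"],np.array([c["k1"],0,0,0.]),None,None,None).reshape(-1,2)
    E=c["extrinsics"];R=E[:3,:3];t=E[:3,3];C=-R.T@t
    d=np.c_[s,np.ones(len(s))]@R
    return C+d*((z-C[2])/d[:,2])[:,None]
def proj(c,P):
    E=c["extrinsics"]; r,_=cv2.Rodrigues(E[:3,:3])
    return cv2.projectPoints(np.asarray(P,float).reshape(-1,1,3),r,E[:3,3],c["mtx"],np.array([c["k1"],0,0,0.]))[0].reshape(-1,2)
E
python3 - <<'E'
from h import *
c=load("top0.pkl");p=c["pixels"][:,:,::-1]
a=cv2.resize(p[200:260,220:290],None,fx=8,fy=8,interpolation=cv2.INTER_NEAREST)
b=cv2.resize(p[195:300,340:440],None,fx=6,fy=6,interpolation=cv2.INTER_NEAREST)[:600]
cv2.imwrite("pics/ta.png",a);cv2.imwrite("pics/tb.png",b)
c=load("scene0.pkl");p=c["pixels"][:,:,::-1]
cv2.imwrite("pics/sb.png",cv2.resize(p[140:215,210:310],None,fx=8,fy=8,interpolation=cv2.INTER_NEAREST))
E
```

```text
(no output)
```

View pics/ta.png

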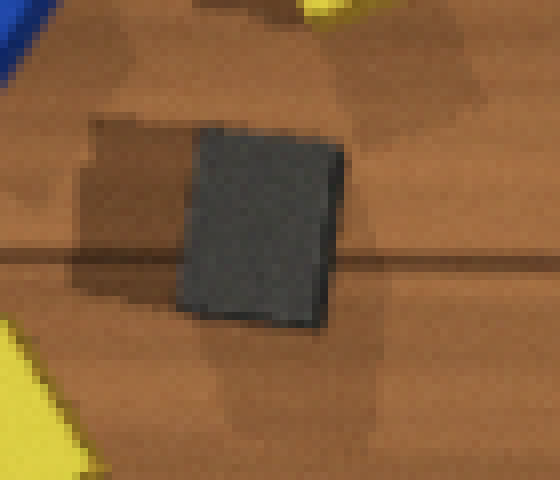

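View pics/tb.png

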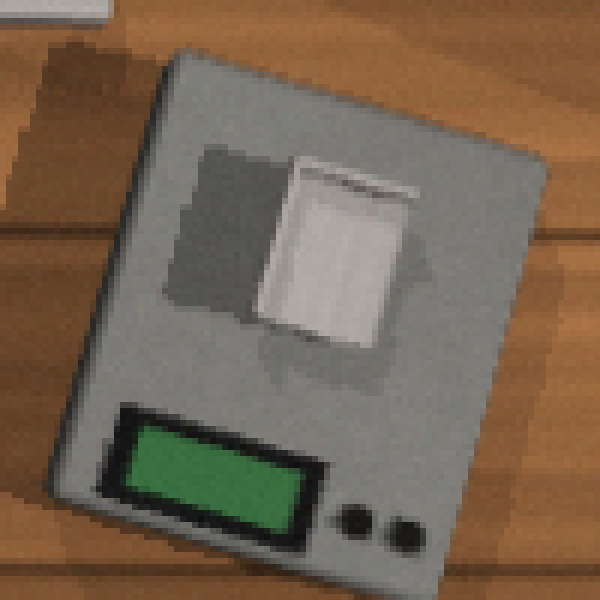

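View pics/sb.png

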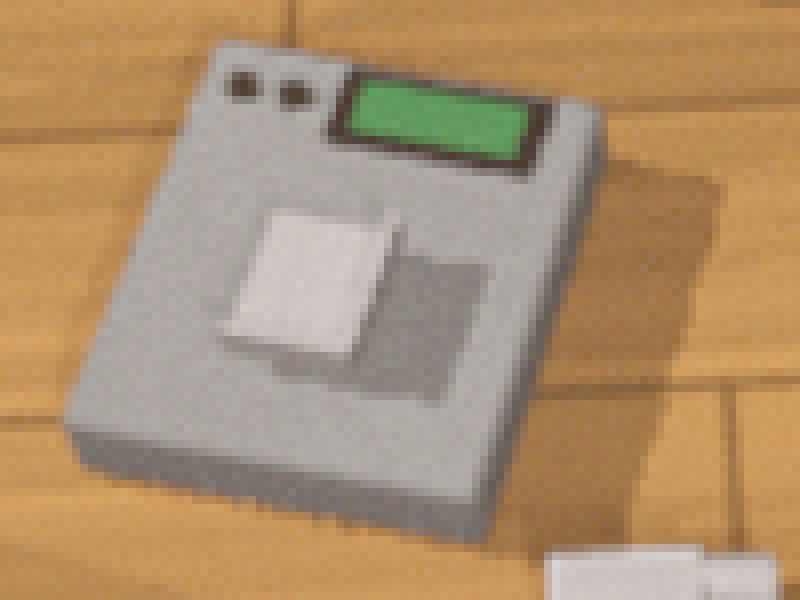

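```bash
python3 - <<'E'
from h import *
c=load("top0.pkl");p=c["pixels"].astype(int)
sat=p.max(2)-p.min(2); m=((sat<22)&(p.max(2)>45)).astype(np.uint8)
def rect(m,roi,z,nm):
    q=np.zeros_like(m);x0,y0,x1,y1=roi;q[y0:y1,x0:x1]=m[y0:y1,x0:x1]
    cs,_=cv2.findContours(q,0,2);k=max(cs,key=cv2.contourArea)
    r=cv2.boxPoints(cv2.minAreaRect(k)); P=cast(c,r,z)
    e=np.diff(np.r_[P,P[:1]],axis=0)
    print(nm,"px",r.mean(0),"centre",P.mean(0),"edges",np.linalg.norm(e,axis=1),"ang",np.degrees(np.arctan2(e[:,1],e[:,0])))
rect(m,(235,205,270,250),.036,"blank")
print(p[195+20::10,340+30][:10].tolist())
v=p.max(2)
hm=((sat<25)&(v>75)).astype(np.uint8)
rect(hm,(342,197,440,300),.045,"housing")
for t in (150,160,170): rect(((sat<25)&(v>t)).astype(np.uint8),(375,215,415,260),.062,"pan")
E
```

```text
blank px [251.92682 228.15851] centre [0.56501173 0.18318398 0.036     ] edges [0.05923177 0.0482327  0.05912032 0.04786784] ang [ -4.28993752 -95.57482635 175.35870713  84.55013919]
[[126, 126, 121], [129, 126, 123], [87, 87, 85], [87, 87, 82], [126, 124, 120], [47, 47, 44], [62, 114, 69], [81, 54, 32], [118, 78, 48], [132, 89, 56]]
housing px [390.02225 249.41917] centre [ 0.51520734 -0.16925059  0.045     ] edges [0.1994996  0.16973162 0.19975156 0.16545513] ang [ -15.50582259 -104.89160102  163.26797612   75.05286004]
pan px [395.39453 236.51837] centre [ 0.54573316 -0.17971966  0.062     ] edges [0.06912257 0.05185816 0.06914155 0.05137385] ang [ -17.32357149 -106.21750977  162.27528918   73.7736381 ]
pan px [395.55887 239.76472] centre [ 0.53755174 -0.17998226  0.062     ] edges [0.05306875 0.04148812 0.05309548 0.04119318] ang [ -14.71912819 -103.53573319  164.9630976    76.43668421]
pan px [395.79233 240.26157] centre [ 0.53630383 -0.18054713  0.062     ] edges [0.04964514 0.03769647 0.04966277 0.03744596] ang [ -15.95169555 -104.76493805  163.75963394   75.21698837]
```

```bash
cat >> h.py <<'E'
from scipy.spatial.transform import Rotation as Ro
def Rq(q): return Ro.from_quat([q[1],q[2],q[3],q[0]])
def down(yaw):  # tool x down, tool z along horizontal dir at yaw (deg)
    z=np.array([np.cos(np.radians(yaw)),np.sin(np.radians(yaw)),0]);x=np.array([0,0,-1.]);y=np.cross(z,x)
    return Ro.from_matrix(np.c_[x,y,z])
def plan(p,R,pt,Rt,n):
    rv=(R.inv()*Rt).as_rotvec(); d=(np.array(pt)-p)*1000
    rows=[];
    for i in range(n):
        rows.append(np.r_[R.inv().apply(d/n),rv/n]); R=R*Ro.from_rotvec(rv/n)
    for r in rows: print([float(round(v,1)) for v in r[:3]]+[float(round(v,4)) for v in r[3:]],end=",\n")
E
python3 - <<'E'
from h import *
from plant import arm
o=arm.get_obs();R=Rq(o["tool_rot"]);p=o["position"];print(R.as_matrix().round(3))
E=load("wrist0.pkl")["extrinsics"];C=-E[:3,:3].T@E[:3,3]
print("cam in tool",R.inv().apply(C-p),"axes",(R.inv().as_matrix()@E[:3,:3].T).round(3))
for y in (85,-95,74,-106): print(y,(R.inv()*down(y)).as_rotvec())
E
```

```text
[[-0.     0.946  0.324]
 [ 0.001  0.324 -0.946]
 [-1.     0.    -0.001]]
cam in tool [-0.12386989  0.07552753  0.00055208] axes [[ 0.    -0.291  0.957]
 [ 0.    -0.957 -0.291]
 [ 1.     0.    -0.   ]]
85 [-2.72451900e+00 -2.40383929e-05 -1.46488698e-03]
-95 [ 4.17073280e-01 -1.05970284e-03  1.73894324e-05]
74 [-2.53253282e+00 -1.56649548e-04 -1.38778821e-03]
-106 [ 6.09059480e-01 -1.06187771e-03  1.19861706e-04]
```

```bash
python3 - <<'E'
from h import *
from plant import arm
o=arm.get_obs();R=Rq(o["tool_rot"]);p=o["position"]
plan(p,R,[.505,-.166,.2],down(-106),16)
E
```

```text
[3.8, 26.5, -14.3, 0.0381, -0.0001, 0.0],
[3.8, 25.9, -15.3, 0.0381, -0.0001, 0.0],
[3.8, 25.3, -16.3, 0.0381, -0.0001, 0.0],
[3.8, 24.7, -17.2, 0.0381, -0.0001, 0.0],
[3.8, 24.0, -18.2, 0.0381, -0.0001, 0.0],
[3.8, 23.3, -19.1, 0.0381, -0.0001, 0.0],
[3.8, 22.6, -20.0, 0.0381, -0.0001, 0.0],
[3.8, 21.8, -20.8, 0.0381, -0.0001, 0.0],
[3.8, 21.0, -21.6, 0.0381, -0.0001, 0.0],
[3.8, 20.1, -22.4, 0.0381, -0.0001, 0.0],
[3.8, 19.3, -23.1, 0.0381, -0.0001, 0.0],
[3.8, 18.4, -23.9, 0.0381, -0.0001, 0.0],
[3.8, 17.5, -24.5, 0.0381, -0.0001, 0.0],
[3.8, 16.5, -25.2, 0.0381, -0.0001, 0.0],
[3.8, 15.5, -25.8, 0.0381, -0.0001, 0.0],
[3.8, 14.6, -26.4, 0.0381, -0.0001, 0.0],
```

{"api": "servo_tool", "payload": {"series": [[[3.8,26.5,-14.3,0.038,0,0],[3.8,26,-15.3,0.038,0,0],[3.8,25.3,-16.3,0.038,0,0],[3.8,24.7,-17.2,0.038,0,0],[3.8,24,-18.2,0.038,0,0],[3.8,23.3,-19.1,0.038,0,0],[3.8,22.6,-20,0.038,0,0],[3.8,21.8,-20.8,0.038,0,0]]]}}

```text
clock: 0.82
position: [0.3423, -0.3419, 0.2301]
tool_rot: [0.506, 0.494, 0.506, -0.494]
contact_force: [-0.4, 0.0, 0.4]
gripper_width: 0.999
```

{"api": "servo_tool", "payload": {"series": [[[3.8,21,-21.6,0.038,0,0],[3.8,20,-22.4,0.038,0,0],[3.8,19.3,-23.1,0.038,0,0],[3.8,18.4,-23.9,0.038,0,0],[3.8,17.5,-24.5,0.038,0,0],[3.8,16.5,-25.2,0.038,0,0],[3.8,15.5,-25.8,0.038,0,0],[3.8,14.6,-26.4,0.038,0,0]]]}}

```text
clock: 1.48
position: [0.5056, -0.1647, 0.1996]
tool_rot: [-0.425, -0.565, -0.425, 0.565]
contact_force: [-0.7, -0.5, -0.3]
gripper_width: 1.001
```

{"api": "servo_tool", "payload": {"series": [[[0,0,0,0,0,0],[0,0,0,0,0,0]]]}}

```text
clock: 1.65
position: [0.5052, -0.1651, 0.1995]
tool_rot: [-0.426, -0.564, -0.427, 0.564]
contact_force: [0.3, -0.4, 0.6]
gripper_width: 1.001
```

```bash
python3 - <<'E'
from h import *
from plant import arm
o=arm.get_obs();print(o["position"],o["joint_positions"],o["clock"])
c=arm.camera("wrist");pickle.dump(c,open("wrist1.pkl","wb"));p=c["pixels"][:,:,::-1];cv2.imwrite("pics/wrist1.png",p)
o=arm.get_obs();pickle.dump(o,open("o1.pkl","wb"));print(o["position"],o["contact_force"])
E
```

```text
[ 0.50518288 -0.16506522  0.19945406] [-5.38657806e-01  4.02506626e-01  1.45092840e+00 -1.86042102e-04
  1.28915583e+00  1.30749931e+00] 1.65
[ 0.50470035 -0.16591365  0.19968731] [ 0.1455158  -0.23718434  0.25475091]
```

View pics/wrist1.png

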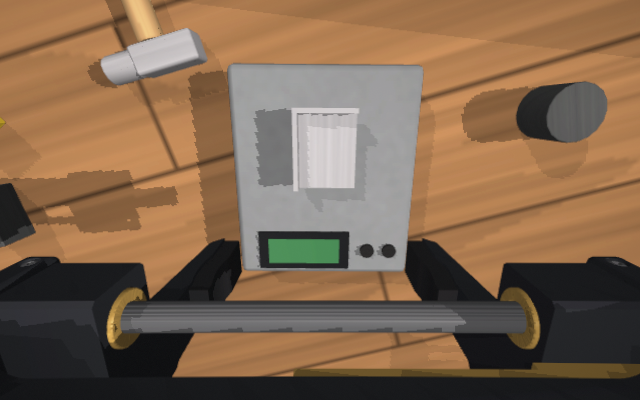

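```bash
python3 - <<'E'
from h import *
c=load("wrist1.pkl");p=c["pixels"][:,:,::-1]
cv2.imwrite("pics/w1z.png",cv2.resize(p[98:200,280:370],None,fx=6,fy=6,interpolation=cv2.INTER_NEAREST)[:600])
E
```

```text
(no output)
```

View pics/w1z.png

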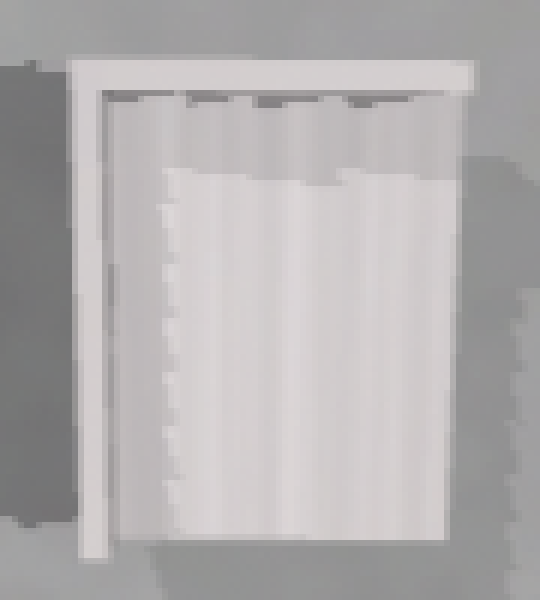

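```bash
python3 - <<'E'
from h import *
c=load("wrist1.pkl");p=c["pixels"].astype(int);o=load("o1.pkl")
R=Rq(o["tool_rot"]).as_matrix();print("tool yaw",np.degrees(np.arctan2(R[1,2],R[0,2])),R[:,0])
S=lambda x,y:(280-.5+x/6,98-.5+y/6)
w=lambda pts,z:cast(c,[S(*q) for q in pts],z)
a=w([(68,60),(475,60),(475,91),(102,91),(108,558),(80,558)],.074)
b=w([(462,180),(447,540),(125,540)],.062)
print(a.round(4));print(b.round(4))
def ang(d): return np.degrees(np.arctan2(d[1],d[0]))
print("back outer",ang(a[0]-a[1])-90,"back inner",ang(a[3]-a[2])-90,"side in",ang(a[3]-a[4]),"side out",ang(a[0]-a[5]),"pan -y",ang(b[0]-b[1]),"pan -x",ang(b[2]-b[1])-90)
# housing
v=p.max(2);sat=v-p.min(2)
for z,roi in ((.045,(225,60,430,275)),):
    m=((sat<22)&(v>95)).astype(np.uint8);q=np.zeros_like(m);x0,y0,x1,y1=roi;q[y0:y1,x0:x1]=m[y0:y1,x0:x1]
    cs,_=cv2.findContours(q,0,2);k=max(cs,key=cv2.contourArea)[:,0,:].astype(float)
    P=cast(c,k,z)[:,:2]
    r=cv2.minAreaRect(P.astype(np.float32)*1000);print(r)
th=np.radians(-16);X=np.array([np.cos(th),np.sin(th)]);Y=np.array([-X[1],X[0]])
# in scale axes rel. to guess
g=np.array([.544,-.178])
for n,P in (("lip",a),("pan",b)): print(n,np.c_[(P[:,:2]-g)@X,(P[:,:2]-g)@Y].round(4))
E
```

```text
tool yaw -105.85299057470897 [-7.39009815e-04  1.39412114e-04 -9.99999717e-01]
[[ 0.5853 -0.1619  0.074 ]
 [ 0.5708 -0.2131  0.074 ]
 [ 0.567  -0.2122  0.074 ]
 [ 0.5804 -0.165   0.074 ]
 [ 0.5194 -0.147   0.074 ]
 [ 0.5205 -0.1431  0.074 ]]
[[ 0.5554 -0.2089  0.062 ]
 [ 0.5055 -0.1943  0.062 ]
 [ 0.5185 -0.1483  0.062 ]]
back outer -15.769200153367336 back inner -15.772862587207442 side in -16.48124686746734 side out -16.121675843588335 pan -y -16.339486742448564 pan -x -15.764897017506968
((517.804443359375, -170.07891845703125), (166.57667541503906, 195.41941833496094), 74.01470184326172)
lip [[ 0.0352  0.0269]
 [ 0.0355 -0.0264]
 [ 0.0316 -0.0265]
 [ 0.0314  0.0225]
 [-0.0322  0.0231]
 [-0.0322  0.027 ]]
pan [[ 0.0195 -0.0266]
 [-0.0325 -0.0262]
 [-0.0327  0.0215]]
```

```bash
python3 - <<'E'
from h import *
from plant import arm
o=arm.get_obs();R=Rq(o["tool_rot"]);p=o["position"]
plan(p,R,[.518,.188,.18],down(-95),12)
E
```

```text
[1.6, -7.0, -28.7, -0.0158, -0.0, 0.0001],
[1.6, -6.5, -28.8, -0.0158, -0.0, 0.0001],
[1.6, -6.1, -28.9, -0.0158, -0.0, 0.0001],
[1.6, -5.6, -29.0, -0.0158, -0.0, 0.0001],
[1.6, -5.2, -29.1, -0.0158, -0.0, 0.0001],
[1.6, -4.7, -29.1, -0.0158, -0.0, 0.0001],
[1.6, -4.2, -29.2, -0.0158, -0.0, 0.0001],
[1.6, -3.8, -29.3, -0.0158, -0.0, 0.0001],
[1.6, -3.3, -29.3, -0.0158, -0.0, 0.0001],
[1.6, -2.9, -29.4, -0.0158, -0.0, 0.0001],
[1.6, -2.4, -29.4, -0.0158, -0.0, 0.0001],
[1.6, -1.9, -29.5, -0.0158, -0.0, 0.0001],
```

{"api": "servo_tool", "payload": {"series": [[[1.6,-7,-28.7,-0.016,0,0],[1.6,-6.5,-28.8,-0.016,0,0],[1.6,-6,-28.9,-0.016,0,0],[1.6,-5.6,-29,-0.016,0,0],[1.6,-5.2,-29,-0.016,0,0],[1.6,-4.7,-29.1,-0.016,0,0]]]}}

```text
clock: 2.2
position: [0.5113, 0.0109, 0.1906]
tool_rot: [0.452, 0.544, 0.452, -0.544]
contact_force: [0.1, -0.3, 0.1]
gripper_width: 1.005
```

{"api": "servo_tool", "payload": {"series": [[[1.6,-4.2,-29.2,-0.016,0,0],[1.6,-3.8,-29.3,-0.016,0,0],[1.6,-3.3,-29.3,-0.016,0,0],[1.6,-2.9,-29.4,-0.016,0,0],[1.6,-2.4,-29.4,-0.016,0,0],[1.6,-1.9,-29.5,-0.016,0,0],[0,0,0,0,0,0],[0,0,0,0,0,0]]], "claw": 64}}

```text
clock: 2.87
position: [0.5183, 0.1877, 0.1808]
tool_rot: [-0.478, -0.521, -0.478, 0.521]
contact_force: [-0.2, -1.0, -0.0]
gripper_width: 0.725
```

```bash
python3 - <<'E'
from h import *
from plant import arm
c=arm.camera("wrist");pickle.dump(c,open("wrist2.pkl","wb"));p=c["pixels"][:,:,::-1];cv2.imwrite("pics/wrist2.png",p)
o=arm.get_obs();print(o["position"],o["gripper_width"],o["joint_positions"])
v=p.max(2).astype(int);sat=v-p.min(2)
m=((sat<22)).astype(np.uint8);m[:60]=0;m[230:]=0;m[:,:220]=0;m[:,420:]=0
cv2.imwrite("pics/m2.png",cv2.resize(p[80:220,250:400],None,fx=4,fy=4,interpolation=cv2.INTER_NEAREST))
E
```

```text
[0.5184557  0.18685253 0.18083326] 0.728232585637984 [ 1.31229284e-01  4.53126780e-01  1.42432014e+00 -4.39337631e-04
  1.26425886e+00  1.78878200e+00]
```

View pics/wrist2.png

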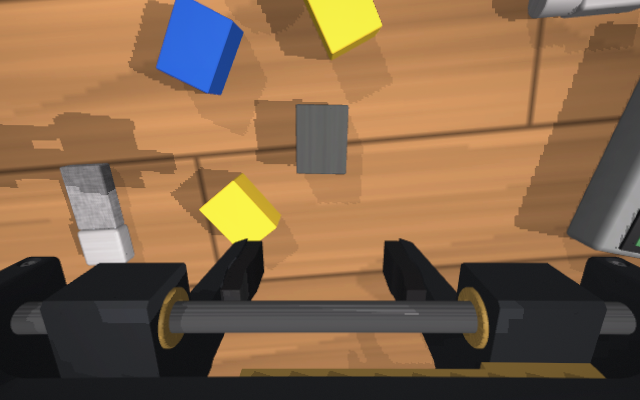

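View pics/m2.png

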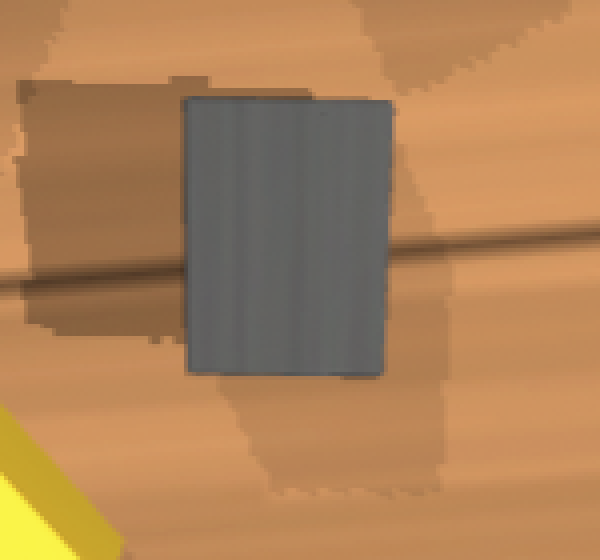

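```bash
python3 - <<'E'
from h import *
from plant import arm
c=load("wrist2.pkl")
P=cast(c,[(250-.5+x/4,80-.5+y/4) for x,y in ((184,97),(392,100),(383,375),(188,374))],.036)
print(P.round(4),P.mean(0),np.linalg.norm(np.diff(np.r_[P,P[:1]],axis=0),axis=1))
a=lambda d:np.degrees(np.arctan2(d[1],d[0]))
print(a(P[0]-P[3]),a(P[1]-P[2]),a(P[0]-P[1])-90,a(P[3]-P[2])-90)
yb=np.mean([a(P[0]-P[3]),a(P[1]-P[2]),a(P[0]-P[1])-90,a(P[3]-P[2])-90]);b=P.mean(0)
o=arm.get_obs();R=Rq(o["tool_rot"]);p=o["position"]
plan(p,R,[b[0],b[1],.08],down(yb-90),4)
print()
plan(np.array([b[0],b[1],.08]),down(yb-90),[b[0],b[1],.038],down(yb-90),3)
E
```

```text
[[0.5993 0.2034 0.036 ]
 [0.595  0.1598 0.036 ]
 [0.5362 0.1654 0.036 ]
 [0.5402 0.2092 0.036 ]] [0.56768078 0.18443999 0.036     ] [0.04388166 0.05901708 0.04396369 0.05938611]
-5.540146673787042 -5.461299409463594 -5.65366625070854 -5.172436619264701
[25.2, 12.3, -0.5, 0.0022, 0.0001, 0.0],
[25.2, 12.3, -0.5, 0.0022, 0.0001, 0.0],
[25.2, 12.3, -0.5, 0.0022, 0.0001, 0.0],
[25.2, 12.3, -0.5, 0.0022, 0.0001, 0.0],

[14.0, 0.0, 0.0, 0.0, 0.0, 0.0],
[14.0, 0.0, 0.0, 0.0, 0.0, 0.0],
[14.0, 0.0, 0.0, 0.0, 0.0, 0.0],
```

{"api": "servo_tool", "payload": {"series": [[[25,12.3,-0.5,0.002,0,0],[25,12.3,-0.5,0.002,0,0],[25,12.3,-0.5,0.002,0,0],[25,12.3,-0.5,0.002,0,0],[14,0,0,0,0,0],[14,0,0,0,0,0],[10,0,0,0,0,0],[5,0,0,0,0,0]]]}}

```text
clock: 3.58
position: [0.5674, 0.1838, 0.0367]
tool_rot: [-0.475, -0.523, -0.476, 0.524]
contact_force: [0.2, 0.6, -0.4]
gripper_width: 0.727
```

{"api": "servo_tool", "payload": {"series": [[[0,0,0,0,0,0],[0,0,0,0,0,0]]]}}

```text
clock: 3.75
position: [0.5679, 0.1849, 0.0384]
tool_rot: [0.476, 0.523, 0.476, -0.523]
contact_force: [0.6, 0.1, 0.3]
gripper_width: 0.728
```

Close with a moderate grip.

{"api": "servo_tool", "payload": {"series": [[[0,0,0,0,0,0],[0,0,0,0,0,0],[0,0,0,0,0,0],[0,0,0,0,0,0],[0,0,0,0,0,0],[0,0,0,0,0,0]]], "claw": 30, "force": 40}}

```text
clock: 4.25
position: [0.5678, 0.1854, 0.0384]
tool_rot: [0.476, 0.523, 0.476, -0.523]
contact_force: [-2.2, -2.5, 6.3]
gripper_width: 0.51
```

{"api": "servo_tool", "payload": {"series": [[[-2,0,0,0,0,0],[-4,0,0,0,0,0],[-10,0,0,0,0,0],[-15,0,0,0,0,0],[-20,0,0,0,0,0],[-20,0,0,0,0,0],[-20,0,0,0,0,0],[0,0,0,0,0,0]]]}}

```text
clock: 4.92
position: [0.5689, 0.1859, 0.1328]
tool_rot: [0.477, 0.525, 0.475, -0.521]
contact_force: [0.6, 0.2, -8.7]
gripper_width: 0.507
```

```bash
python3 - <<'E'
from h import *
from plant import arm
o=arm.get_obs();print(o["position"],o["gripper_width"],o["contact_force"],o["wrist_torque"])
for n in ("wrist","scene"):
    c=arm.camera(n);pickle.dump(c,open(n+"3.pkl","wb"));p=c["pixels"][:,:,::-1];cv2.imwrite(f"pics/{n}3.png",p)
o=arm.get_obs();R=Rq(o["tool_rot"]);p=o["position"]
E
```

```text
[0.56891472 0.18587688 0.13276061] 0.5071234750351401 [ 0.62619735  0.15214784 -8.69790655] [ 0.08710089 -0.14297655  0.04698899]
```

View pics/wrist3.png

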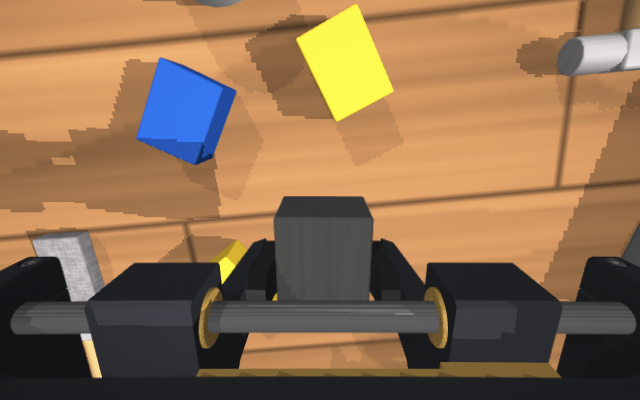

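```bash
python3 - <<'E'
from h import *
from plant import arm
c=load("wrist3.pkl");p=c["pixels"][:,:,::-1]
cv2.imwrite("pics/w3z.png",cv2.resize(p[185:310,255:390],None,fx=5,fy=5,interpolation=cv2.INTER_NEAREST)[:600])
o=arm.get_obs();R=Rq(o["tool_rot"]);P=cast(c,[(274.5,217),(323,217),(372,217)],o["position"][2]-.0024)
print(R.inv().apply(P-o["position"]).round(4))
P=cast(c,[(281,197),(365,197)],o["position"][2]-.0384)
print(R.inv().apply(P-o["position"]).round(4),R.as_matrix().round(4))
E
```

```text
[[ 0.0024  0.0297 -0.0222]
 [ 0.0024  0.0297  0.    ]
 [ 0.0024  0.0298  0.0225]]
[[ 0.0384  0.029  -0.0241]
 [ 0.0384  0.029   0.024 ]] [[ 1.000e-04  9.956e-01 -9.390e-02]
 [ 1.000e-04 -9.390e-02 -9.956e-01]
 [-1.000e+00  1.000e-04 -1.000e-04]]
```

View pics/w3z.png

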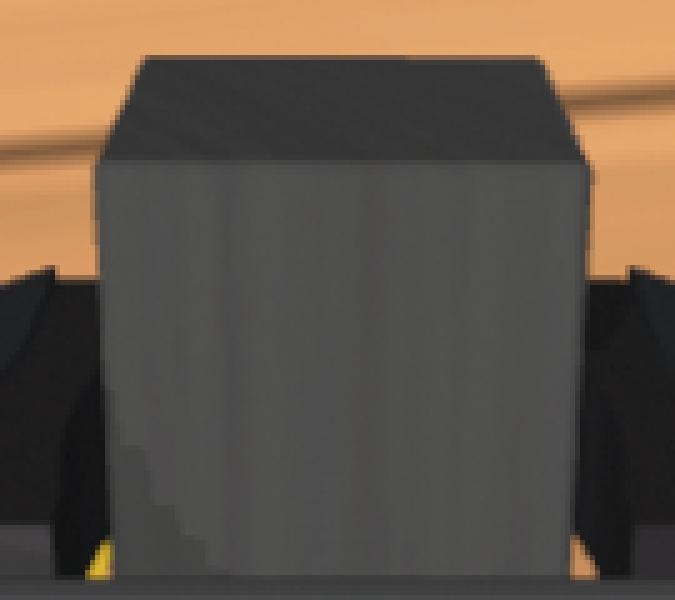

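```bash
python3 - <<'E'
from h import *
from plant import arm
o=arm.get_obs();R=Rq(o["tool_rot"]);p=o["position"]
plan(p,R,[.5387,-.1815,.14],down(-106),16)
E
```

```text
[-0.7, 0.4, 23.0, 0.0116, -0.0, -0.0],
[-0.7, 0.6, 23.0, 0.0116, -0.0, -0.0],
[-0.7, 0.9, 23.0, 0.0116, -0.0, -0.0],
[-0.7, 1.2, 23.0, 0.0116, -0.0, -0.0],
[-0.7, 1.4, 23.0, 0.0116, -0.0, -0.0],
[-0.7, 1.7, 22.9, 0.0116, -0.0, -0.0],
[-0.7, 2.0, 22.9, 0.0116, -0.0, -0.0],
[-0.7, 2.2, 22.9, 0.0116, -0.0, -0.0],
[-0.7, 2.5, 22.9, 0.0116, -0.0, -0.0],
[-0.7, 2.8, 22.8, 0.0116, -0.0, -0.0],
[-0.7, 3.0, 22.8, 0.0116, -0.0, -0.0],
[-0.7, 3.3, 22.8, 0.0116, -0.0, -0.0],
[-0.7, 3.6, 22.7, 0.0116, -0.0, -0.0],
[-0.7, 3.8, 22.7, 0.0116, -0.0, -0.0],
[-0.7, 4.1, 22.6, 0.0116, -0.0, -0.0],
[-0.7, 4.3, 22.6, 0.0116, -0.0, -0.0],
```

{"api": "servo_tool", "payload": {"series": [[[-0.7,0.2,11.5,0.006,0,0],[-0.7,0.6,23,0.0116,0,0],[-0.7,0.9,23,0.0116,0,0],[-0.7,1.2,23,0.0116,0,0],[-0.7,1.4,23,0.0116,0,0],[-0.7,1.7,23,0.0116,0,0],[-0.7,2,23,0.0116,0,0],[-0.7,2.2,23,0.0116,0,0]]]}}

```text
clock: 5.68
position: [0.5539, 0.0116, 0.1328]
tool_rot: [-0.452, -0.543, -0.453, 0.544]
contact_force: [-0.2, 0.5, -8.3]
gripper_width: 0.504
```

{"api": "servo_tool", "payload": {"series": [[[-0.7,2.5,23,0.0116,0,0],[-0.7,2.8,23,0.0116,0,0],[-0.7,3,23,0.0116,0,0],[-0.7,3.3,23,0.0116,0,0],[-0.7,3.6,23,0.0116,0,0],[-0.7,3.8,22,0.0116,0,0],[-0.7,4.1,18,0.0116,0,0],[-0.7,4.3,10,0.0116,0,0]]]}}

```text
clock: 6.35
position: [0.5448, -0.1563, 0.1385]
tool_rot: [-0.425, -0.564, -0.427, 0.565]
contact_force: [0.6, 0.0, -8.9]
gripper_width: 0.504
```

{"api": "servo_tool", "payload": {"series": [[[0,0,0,0,0,0],[0,0,0,0,0,0],[0,0,0,0,0,0]]]}}

```text
clock: 6.6
position: [0.5457, -0.1532, 0.1393]
tool_rot: [-0.427, -0.563, -0.428, 0.564]
contact_force: [0.1, 0.5, -8.6]
gripper_width: 0.504
```

```bash
python3 - <<'E'
from h import *
from plant import arm
for n in ("wrist",):
    c=arm.camera(n);pickle.dump(c,open(n+"4.pkl","wb"));p=c["pixels"][:,:,::-1];cv2.imwrite(f"pics/{n}4.png",p)
o=arm.get_obs();R=Rq(o["tool_rot"]);p=o["position"];print(p,o["contact_force"],o["gripper_width"])
plan(p,R,[.5387,-.1815,p[2]],down(-106),2)
E
```

```text
[ 0.54574337 -0.15307175  0.13950435] [ 0.38773562 -0.04882171 -7.98407283] 0.5076383558527856
[-0.0, 0.4, 14.6, 0.0031, -0.0002, 0.0006],
[-0.0, 0.5, 14.6, 0.0031, -0.0002, 0.0006],
```

View pics/wrist4.png

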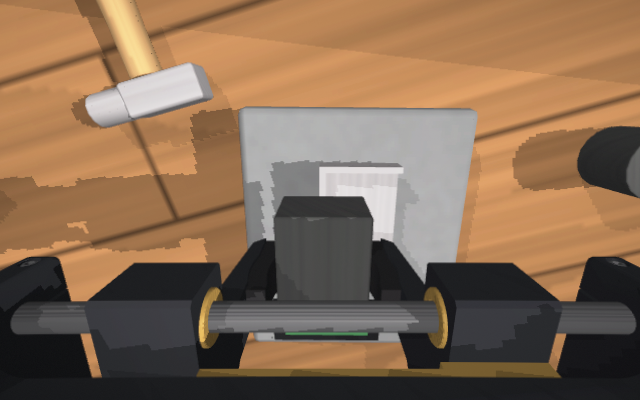

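{"api": "servo_tool", "payload": {"series": [[[0,0.3,10,0.002,0,0],[0,0.3,12,0.002,0,0],[0,0.3,7,0.002,0,0],[5,0,0,0,0,0],[5,0,0,0,0,0],[0,0,0,0,0,0],[0,0,0,0,0,0]]]}}

```text
clock: 7.23
position: [0.5387, -0.1819, 0.1294]
tool_rot: [-0.425, -0.565, -0.426, 0.565]
contact_force: [-0.0, -0.2, -7.9]
gripper_width: 0.508
```

```bash
python3 - <<'E'
from h import *
from plant import arm
for n in ("wrist",):
    c=arm.camera(n);pickle.dump(c,open(n+"5.pkl","wb"));p=c["pixels"][:,:,::-1];cv2.imwrite(f"pics/{n}5.png",p)
    cv2.imwrite("pics/w5z.png",cv2.resize(p[160:300,250:410],None,fx=5,fy=5,interpolation=cv2.INTER_NEAREST)[:600])
o=arm.get_obs();R=Rq(o["tool_rot"]);p=o["position"];print(p,o["contact_force"],o["gripper_width"]);pickle.dump(o,open("o5.pkl","wb"))
E
```

```text
[ 0.53895275 -0.18191805  0.12973903] [-0.92133401  0.11587079 -7.50868481] 0.5054853872745347
```

View pics/w5z.png

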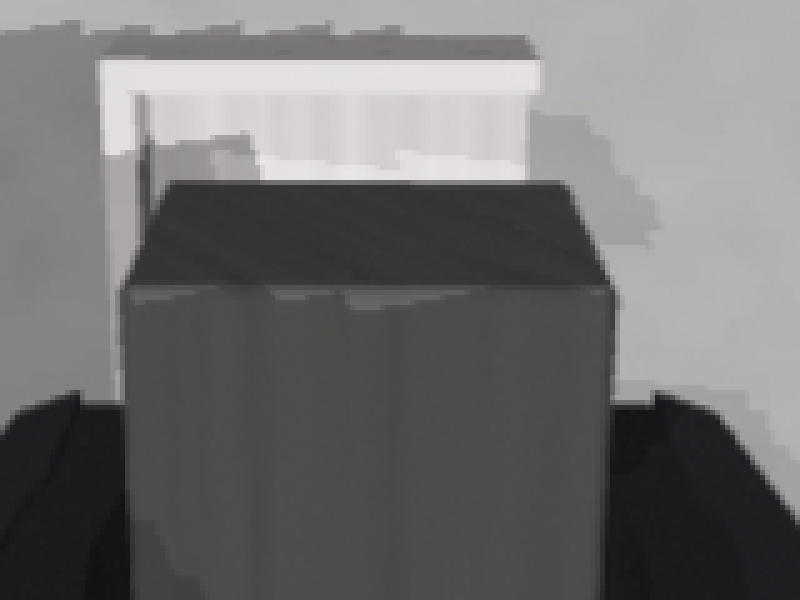

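```bash
python3 - <<'E'
from h import *
c=load("wrist5.pkl");o=load("o5.pkl")
S=lambda q:[(250-.5+x/5,160-.5+y/5) for x,y in q]
R=Rq(o["tool_rot"]);T=lambda P:R.inv().apply(P-o["position"])*1000
print("blank bottom",T(cast(c,S([(168,184),(568,184)]),o["position"][2]-.0384)).round(1))
print("lip top back inner",T(cast(c,S([(135,94),(540,94)]),.074)).round(1))
print("back outer",T(cast(c,S([(100,59),(540,59)]),.074)).round(1))
E
```

```text
blank bottom [[ 38.4  28.8 -21.8]
 [ 38.4  28.8  22.7]]
lip top back inner [[ 55.7  35.1 -27.7]
 [ 55.7  35.1  21.3]]
back outer [[ 55.7  39.4 -31.7]
 [ 55.7  39.4  21.1]]
```

{"api": "servo_tool", "payload": {"series": [[[7,0,0,0,0,0],[8,0,0,0,0,0],[6,0,0,0,0,0],[3,0,0,0,0,0],[2,0,0,0,0,0],[0,0,0,0,0,0],[0,0,0,0,0,0]]]}}

```text
clock: 7.87
position: [0.539, -0.1823, 0.104]
tool_rot: [0.425, 0.565, 0.425, -0.565]
contact_force: [-0.1, 0.2, -7.9]
gripper_width: 0.502
```

{"api": "servo_tool", "payload": {"series": [[[0.5,0,0,0,0,0],[0.5,0,0,0,0,0],[0,0,0,0,0,0]]]}}

```text
clock: 8.12
position: [0.539, -0.1823, 0.1031]
tool_rot: [0.425, 0.565, 0.425, -0.565]
contact_force: [-0.2, 0.3, -7.9]
gripper_width: 0.501
```

{"api": "servo_tool", "payload": {"series": [[[0.5,0,0,0,0,0],[0.5,0,0,0,0,0],[0,0,0,0,0,0]]]}}

```text
clock: 8.37
position: [0.5389, -0.1823, 0.1019]
tool_rot: [-0.425, -0.565, -0.425, 0.565]
contact_force: [0.1, -0.6, -8.0]
gripper_width: 0.506
```

{"api": "servo_tool", "payload": {"series": [[[0.4,0,0,0,0,0],[0.4,0,0,0,0,0],[0,0,0,0,0,0]]]}}

```text
clock: 8.62
position: [0.5389, -0.1823, 0.1011]
tool_rot: [-0.425, -0.565, -0.425, 0.565]
contact_force: [0.2, -0.2, -8.6]
gripper_width: 0.503
```

{"api": "servo_tool", "payload": {"series": [[[0.3,0,0,0,0,0],[0.2,0,0,0,0,0],[0,0,0,0,0,0]]]}}

```text
clock: 8.87
position: [0.5389, -0.1822, 0.1006]
tool_rot: [-0.425, -0.565, -0.425, 0.565]
contact_force: [-0.1, 0.0, -7.7]
gripper_width: 0.506
```

{"api": "servo_tool", "payload": {"series": [[[0.3,0,0,0,0,0],[0.2,0,0,0,0,0],[0,0,0,0,0,0]]]}}

```text
clock: 9.12
position: [0.539, -0.1823, 0.1004]
tool_rot: [0.425, 0.565, 0.425, -0.565]
contact_force: [-1.9, 1.3, -3.5]
gripper_width: 0.504
```

{"api": "servo_tool", "payload": {"series": [[[0.3,0,0,0,0,0],[0,0,0,0,0,0]]]}}

```text
clock: 9.28
position: [0.539, -0.1823, 0.1004]
tool_rot: [0.425, 0.565, 0.425, -0.565]
contact_force: [-3.1, 1.1, 0.6]
gripper_width: 0.505
```

{"api": "servo_tool", "payload": {"series": [[[0,0,0,0,0,0],[0,0,0,0,0,0],[0,0,0,0,0,0],[0,0,0,0,0,0]]], "claw": 60}}

```text
clock: 9.62
position: [0.5393, -0.1824, 0.1001]
tool_rot: [0.426, 0.565, 0.425, -0.565]
contact_force: [-0.1, 0.7, 0.5]
gripper_width: 0.68
```

{"api": "servo_tool", "payload": {"series": [[[-12,0,0,0,0,0],[-16,0,0,0,0,0],[-16,0,0,0,0,0],[-16,-10,0,0,0,0],[-6,-20,0,0,0,0],[0,-30,0,0,0,0],[0,0,0,0,0,0],[0,0,0,0,0,0]]]}}

```text
clock: 10.28
position: [0.4808, -0.1655, 0.1663]
tool_rot: [0.425, 0.565, 0.425, -0.565]
contact_force: [0.4, -0.5, 0.2]
gripper_width: 0.678
```

```bash
python3 - <<'E'
from h import *
from plant import arm
for n in ("wrist",):
    c=arm.camera(n);pickle.dump(c,open(n+"6.pkl","wb"));p=c["pixels"][:,:,::-1];cv2.imwrite(f"pics/{n}6.png",p)
o=arm.get_obs();R=Rq(o["tool_rot"]);p=o["position"];print(p,o["contact_force"],o["gripper_width"]);pickle.dump(o,open("o6.pkl","wb"))
E
```

```text
[ 0.48169788 -0.1659657   0.16627315] [0.5534887  0.00431524 0.01417618] 0.6796567816536809
```

View pics/wrist6.png

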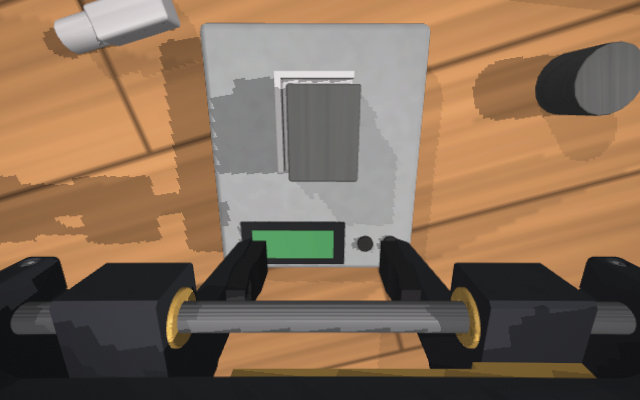

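```bash
cat > meas.py <<'E'
from h import *
import sys
def run(n,on,pc=np.array([.5454,-.1782]),yaw=-16.0):
    c=load(n);o=load(on);p=c["pixels"].astype(int);v=p.max(2);sat=v-p.min(2)
    t=np.radians(yaw);X=np.array([np.cos(t),np.sin(t)]);Y=np.array([-X[1],X[0]])
    ctr=proj(c,[[pc[0],pc[1],.098]])[0].astype(int)
    m=((v<118)&(sat<18)).astype(np.uint8)
    k=np.zeros_like(m);k[max(ctr[1]-60,0):ctr[1]+62,max(ctr[0]-55,0):ctr[0]+45]=1;m&=k
    return c,o,X,Y,pc
E
python3 - <<'E'
from h import *
c=load("wrist6.pkl");p=c["pixels"][:,:,::-1]
cv2.imwrite("pics/w6z.png",cv2.resize(p[62:190,262:372],None,fx=4.6875,fy=4.6875,interpolation=cv2.INTER_NEAREST))
E
```

```text
(no output)
```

View pics/w6z.png

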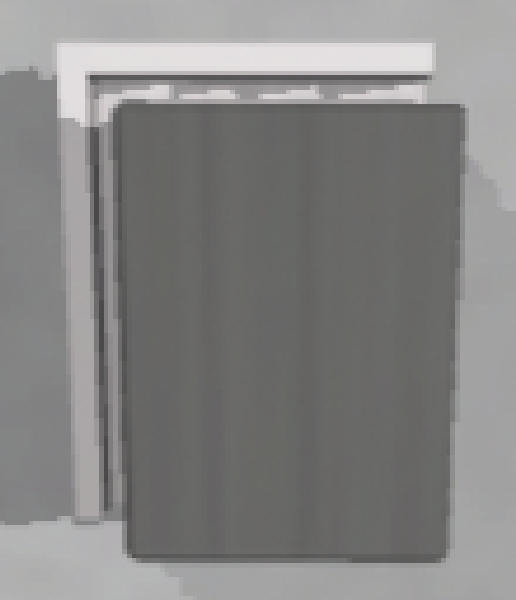

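```bash
python3 - <<'E'
from h import *
c=load("wrist6.pkl");f=4.6875
S=lambda q:[(262-.5+x/f,62-.5+y/f) for x,y in q]
B=cast(c,S([(114,104),(465,104),(447,560),(128,560)]),.098)[:,:2]
L=cast(c,S([(57,43),(434,43),(434,75),(87,75),(103,521),(76,521)]),.074)[:,:2]
a=lambda d:np.degrees(np.arctan2(d[1],d[0]))
print("blank",B.mean(0),a(B[0]-B[3]),a(B[1]-B[2]),a(B[0]-B[1])-90,np.linalg.norm(B[0]-B[1]),np.linalg.norm(B[0]-B[3]))
print("lip",a(L[0]-L[1])-90,a(L[3]-L[2])-90,a(L[3]-L[4]),np.linalg.norm(L[0]-L[1]),np.linalg.norm(L[0]-L[5]))
t=np.radians(-16);X=np.array([np.cos(t),np.sin(t)]);Y=np.array([-X[1],X[0]])
pc=L[3]-30*X/1000-22.5*Y/1000;print("pc",pc,"blank rel",((B.mean(0)-pc)@X*1000).round(2),((B.mean(0)-pc)@Y*1000).round(2))
E
```

```text
blank [ 0.53855773 -0.18263117] -16.265255843277128 -16.371071603873244 -16.06815659467246 0.04437097679503251 0.059058955961133267
lip -16.049543912883152 -16.05646477732543 -16.263338242328306 0.05296215760112805 0.0682186744572567
pc [ 0.54511715 -0.17834204] blank rel -5.12 -5.93
```

{"api": "servo_tool", "payload": {"series": [[[15,0,0,0,0,0],[20,0,0,0,0,0],[18,0,0,0,0,0],[14,0,0,0,0,0],[7,0,0,0,0,0],[3,0,0,0,0,0],[0,0,0,0,0,0]]], "claw": 0, "force": 20}}

```text
clock: 10.92
position: [0.4818, -0.1659, 0.0885]
tool_rot: [-0.425, -0.565, -0.425, 0.565]
contact_force: [0.9, -0.3, -0.2]
gripper_width: 0.177
```

{"api": "servo_tool", "payload": {"series": [[[0,4,0,0,0,0],[0,4,0,0,0,0],[0,4,0,0,0,0],[0,2,0,0,0,0],[0,0,0,0,0,0]]]}}

```text
clock: 11.33
position: [0.4954, -0.1698, 0.0892]
tool_rot: [0.426, 0.565, 0.425, -0.565]
contact_force: [0.1, -0.2, -0.1]
gripper_width: 0.007
```

```bash
cat > st.py <<'E'
from h import *
from plant import arm
o=arm.get_obs();R=Rq(o["tool_rot"]);p=o["position"]
t=np.radians(-16);X=np.array([np.cos(t),np.sin(t),0]);Y=np.array([-X[1],X[0],0])
d=(p-np.array([.5453,-.1783,0]))*1000
print("rel",(d@X).round(2),(d@Y).round(2),p[2].round(4),"Ftool",R.inv().apply(o["contact_force"]).round(2),o["gripper_width"],o["clock"], "yaw",np.degrees(np.arctan2(*R.as_matrix()[[1,0],2])).round(2))
E
python3 st.py
```

```text
rel -50.33 -5.58 0.0892 Ftool [0.09 0.12 0.12] 0.006508517009174015 11.3333 yaw -106.05
```

{"api": "servo_tool", "payload": {"series": [[[0,1,0,0,0,0],[0,1,0,0,0,0],[0,1,0,0,0,0],[0,1,0,0,0,0],[0,0,0,0,0,0]]]}}

```text
clock: 11.75
position: [0.4987, -0.1707, 0.0889]
tool_rot: [0.425, 0.565, 0.425, -0.565]
contact_force: [-0.9, -0.9, 0.3]
gripper_width: 0.001
```

{"api": "servo_tool", "payload": {"series": [[[0,0.5,0,0,0,0],[0,0.5,0,0,0,0],[0,0.5,0,0,0,0],[0,0.5,0,0,0,0]]]}}

```text
clock: 12.08
position: [0.4998, -0.171, 0.0888]
tool_rot: [-0.425, -0.564, -0.426, 0.565]
contact_force: [-5.0, 0.7, 4.4]
gripper_width: 0.007
```

{"api": "servo_tool", "payload": {"series": [[[0,0.5,0,0,0,0],[0,0.5,0,0,0,0]]]}}

```text
clock: 12.25
position: [0.5007, -0.1711, 0.0888]
tool_rot: [-0.425, -0.565, -0.426, 0.565]
contact_force: [-6.0, 1.1, 3.8]
gripper_width: 0.006
```

```bash
cat > pic.py <<'E'
import sys
from h import *
from plant import arm
k=sys.argv[1]
c=arm.camera("wrist");pickle.dump(c,open(f"wrist{k}.pkl","wb"));p=c["pixels"][:,:,::-1]
cv2.imwrite(f"pics/wrist{k}.png",p)
E
python3 pic.py 7; python3 st.py
```

```text
rel -44.75 -5.43 0.0888 Ftool [-4.15 -4.38  0.44] -0.0017334436871236283 12.3 yaw -106.05
```

View pics/wrist7.png

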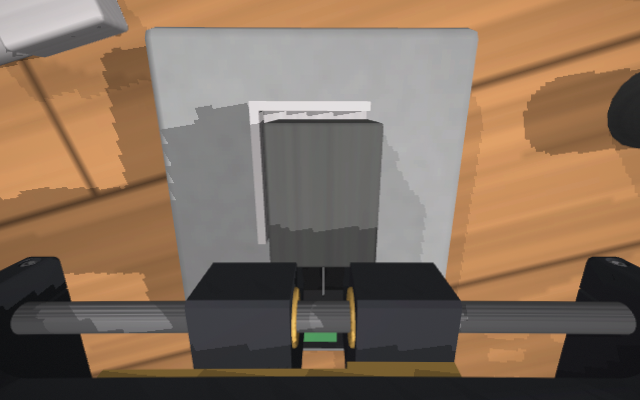

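```bash
python3 - <<'E'
from h import *
c=load("wrist7.pkl");p=c["pixels"][:,:,::-1]
cv2.imwrite("pics/w7z.png",cv2.resize(p[95:145,240:390],None,fx=5,fy=8,interpolation=cv2.INTER_NEAREST))
E
```

```text
(no output)
```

View pics/w7z.png

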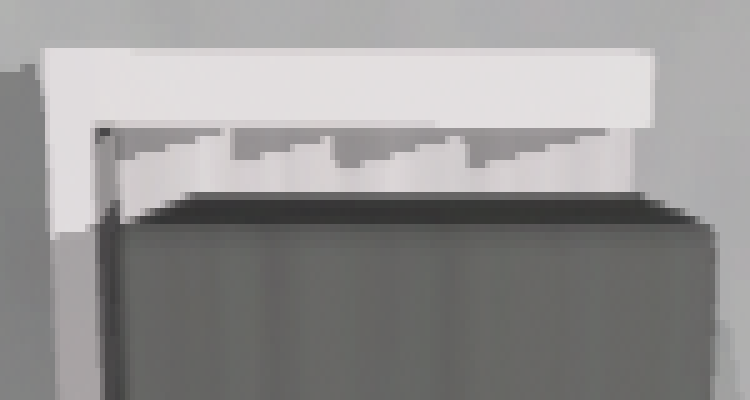

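```bash
python3 - <<'E'
from h import *
c=load("wrist7.pkl")
t=np.radians(-16);X=np.array([np.cos(t),np.sin(t),0]);Y=np.array([-X[1],X[0],0]);pc=np.array([.5453,-.1783,0])
for n,uv,z in (("lip",(318,110.5),.074),("bot",(318,118.6),.062),("top",(318,122.6),.098)): print(n,((cast(c,[uv],z)[0]-pc)@X*1000).round(2))
E
```

```text
lip 30.01
bot 26.19
top 25.99
```

{"api": "servo_tool", "payload": {"series": [[[-0.15,0.4,0,0,0,0],[-0.15,0.4,0,0,0,0],[0,0.4,0,0,0,0],[0,0.4,0,0,0,0],[0,0.4,0,0,0,0]]]}}

```text
clock: 12.72
position: [0.5033, -0.1719, 0.0889]
tool_rot: [-0.425, -0.565, -0.426, 0.565]
contact_force: [-2.6, 0.1, -2.3]
gripper_width: 0.002
```

```bash
python3 st.py
```

```text
rel -42.1 -5.45 0.0889 Ftool [ 2.27 -2.56  0.63] 0.0024527006507878207 12.7167 yaw -106.05
```

{"api": "servo_tool", "payload": {"series": [[[0.1,0.2,0,0,0,0],[0,0.2,0,0,0,0],[0,0.2,0,0,0,0]]]}}

```text
clock: 12.97
position: [0.504, -0.1722, 0.089]
tool_rot: [-0.425, -0.565, -0.425, 0.565]
contact_force: [-1.7, 2.0, -2.2]
gripper_width: -0.001
```

{"api": "servo_tool", "payload": {"series": [[[0,0.2,0,0,0,0],[0,0.2,0,0,0,0]]]}}

```text
clock: 13.13
position: [0.5043, -0.1723, 0.089]
tool_rot: [-0.425, -0.565, -0.425, 0.565]
contact_force: [-3.1, 0.1, -1.6]
gripper_width: 0.007
```

{"api": "servo_tool", "payload": {"series": [[[0,0.2,0,0,0,0]]]}}

```text
clock: 13.22
position: [0.5044, -0.1723, 0.089]
tool_rot: [-0.425, -0.565, -0.425, 0.565]
contact_force: [-4.8, 1.7, -1.0]
gripper_width: 0.004
```

{"api": "servo_tool", "payload": {"series": [[[0,0.15,0,0,0,0],[0,0,0,0,0,0]]]}}

```text
clock: 13.38
position: [0.5044, -0.1723, 0.089]
tool_rot: [-0.425, -0.565, -0.426, 0.565]
contact_force: [-5.6, 0.2, -0.3]
gripper_width: 0.007
```

{"api": "servo_tool", "payload": {"series": [[[0,0.15,0,0,0,0],[0,0,0,0,0,0]]]}}

```text
clock: 13.55
position: [0.5044, -0.1723, 0.089]
tool_rot: [-0.425, -0.565, -0.426, 0.565]
contact_force: [-4.4, 1.3, -0.3]
gripper_width: 0.004
```

```bash
python3 st.py
```

```text
rel -40.93 -5.46 0.089 Ftool [ 0.3  -4.55 -0.03] 0.00411853447333158 13.55 yaw -106.05
```

{"api": "servo_tool", "payload": {"series": [[[0,0.15,0,0,0,0],[0,0,0,0,0,0]]]}}

```text
clock: 13.72
position: [0.5045, -0.1723, 0.089]
tool_rot: [-0.425, -0.565, -0.426, 0.565]
contact_force: [-6.8, 2.0, 0.3]
gripper_width: 0.006
```

{"api": "servo_tool", "payload": {"series": [[[0,0.15,0,0,0,0],[0,0,0,0,0,0]]]}}

```text
clock: 13.88
position: [0.5045, -0.1723, 0.089]
tool_rot: [-0.425, -0.565, -0.426, 0.565]
contact_force: [-6.7, 1.5, 0.6]
gripper_width: 0.006
```

{"api": "servo_tool", "payload": {"series": [[[0,0.1,0,0,0,0],[0,0,0,0,0,0],[0,0,0,0,0,0],[0,0,0,0,0,0],[0,0,0,0,0,0]]]}}

```text
clock: 14.3
position: [0.5045, -0.1723, 0.089]
tool_rot: [-0.425, -0.565, -0.426, 0.565]
contact_force: [-7.9, 1.8, 1.0]
gripper_width: 0.003
```

```bash
python3 pic.py 8; python3 st.py;python3 - <<'E'
from h import *
c=load("wrist8.pkl");p=c["pixels"][:,:,::-1]
cv2.imwrite("pics/w8z.png",cv2.resize(p[95:145,240:390],None,fx=5,fy=8,interpolation=cv2.INTER_NEAREST))
E
```

```text
rel -40.89 -5.46 0.089 Ftool [-1.01 -7.98  1.26] 0.007681134827282283 14.35 yaw -106.05
```

View pics/w8z.png

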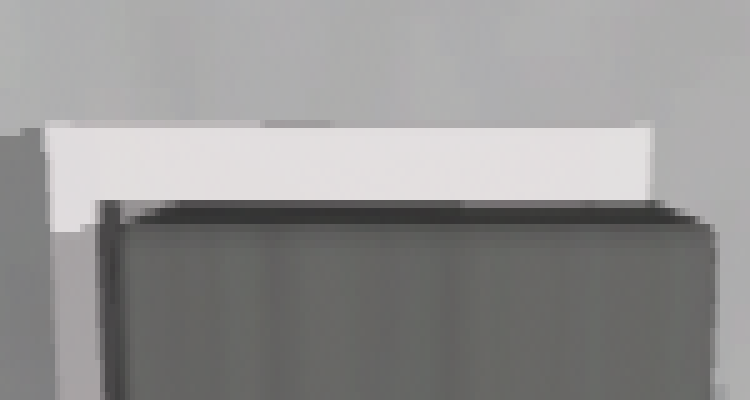

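{"api": "servo_tool", "payload": {"series": [[[0,-0.5,0,0,0,0],[0,-2,0,0,0,0],[0,-6,0,0,0,0],[0,-10,0,0,0,0],[-20,-8,0,0,0,0],[-30,0,0,0,0,0],[-20,0,0,0,0,0],[0,0,0,0,0,0]]]}}

```text
clock: 15.02
position: [0.4813, -0.1661, 0.1631]
tool_rot: [0.428, 0.566, 0.422, -0.564]
contact_force: [0.6, -0.4, 1.4]
gripper_width: 0.002
```

```bash
python3 pic.py 9; python3 st.py; python3 - <<'E'
from h import *
from plant import arm
o=arm.get_obs();R=Rq(o["tool_rot"]);p=o["position"];print(o["joint_positions"])
plan(p,R,[.531,-.2283,.155],down(-16),14)
E
```

```text
rel -65.7 -5.77 0.1609 Ftool [-0.64  0.14  0.44] 0.003699775632035863 15.0667 yaw -106.06
[-5.65422839e-01  4.06942022e-01  1.57397106e+00  1.45772813e-04
  1.15484128e+00  1.28553913e+00]
[0.5, 4.7, 3.3, -0.1123, 0.0004, -0.0002],
[0.5, 4.3, 3.8, -0.1123, 0.0004, -0.0002],
[0.5, 3.8, 4.3, -0.1123, 0.0004, -0.0002],
[0.4, 3.3, 4.7, -0.1123, 0.0004, -0.0002],
[0.4, 2.8, 5.0, -0.1123, 0.0004, -0.0002],
[0.4, 2.2, 5.3, -0.1123, 0.0004, -0.0002],
[0.4, 1.6, 5.5, -0.1123, 0.0004, -0.0002],
[0.4, 1.0, 5.7, -0.1123, 0.0004, -0.0002],
[0.4, 0.3, 5.7, -0.1123, 0.0004, -0.0002],
[0.4, -0.3, 5.7, -0.1123, 0.0004, -0.0002],
[0.4, -0.9, 5.7, -0.1123, 0.0004, -0.0002],
[0.4, -1.6, 5.5, -0.1123, 0.0004, -0.0002],
[0.4, -2.2, 5.3, -0.1123, 0.0004, -0.0002],
[0.4, -2.8, 5.0, -0.1123, 0.0004, -0.0002],
```

View pics/wrist9.png

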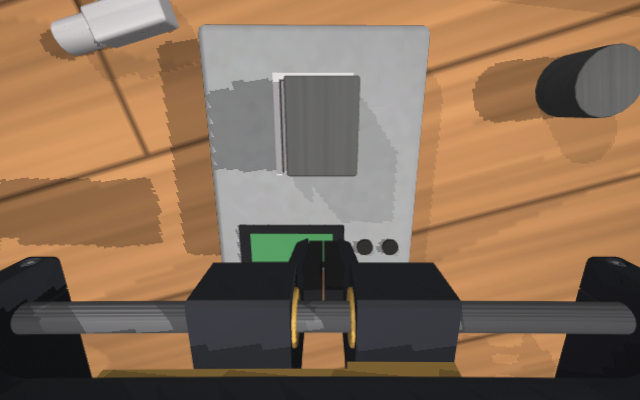

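{"api": "servo_tool", "payload": {"series": [[[0.5,4.7,3.3,-0.112,0,0],[0.5,4.3,3.8,-0.112,0,0],[0.5,3.8,4.3,-0.112,0,0],[0.4,3.3,4.7,-0.112,0,0],[0.4,2.8,5,-0.112,0,0],[0.4,2.2,5.3,-0.112,0,0],[0.4,1.6,5.5,-0.112,0,0]]]}}

```text
clock: 15.65
position: [0.5047, -0.1967, 0.1546]
tool_rot: [0.609, 0.358, 0.61, -0.358]
contact_force: [-0.8, 0.4, 0.7]
gripper_width: 0.009
```

{"api": "servo_tool", "payload": {"series": [[[0.4,1,5.7,-0.112,0,0],[0.4,0.3,5.7,-0.112,0,0],[0.4,-0.3,5.7,-0.112,0,0],[0.4,-0.9,5.7,-0.112,0,0],[0.4,-1.6,5.5,-0.112,0,0],[0.4,-2.2,5.3,-0.112,0,0],[0.4,-2.8,5,-0.112,0,0],[0,0,0,0,0,0]]]}}

```text
clock: 16.32
position: [0.53, -0.2285, 0.1516]
tool_rot: [0.7, 0.099, 0.701, -0.098]
contact_force: [-1.0, -0.4, -0.2]
gripper_width: 0.006
```

{"api": "servo_tool", "payload": {"series": [[[0,0,0,0,0,0],[0,0,0,0,0,0]]]}}

```text
clock: 16.48
position: [0.5295, -0.2277, 0.1525]
tool_rot: [0.7, 0.101, 0.7, -0.101]
contact_force: [-0.6, -0.1, -0.6]
gripper_width: 0.007
```

```bash
python3 pic.py 10; python3 st.py; python3 - <<'E'
from h import *
from plant import arm
o=arm.get_obs();R=Rq(o["tool_rot"]);p=o["position"]
plan(p,R,[.531,-.2283,.089],down(-16),4)
E
```

```text
rel -1.52 -51.83 0.1527 Ftool [ 0.96 -0.15 -0.16] 0.005857703247514683 16.5333 yaw -16.36
[15.9, -0.0, 0.4, -0.0016, -0.0002, -0.0001],
[15.9, -0.0, 0.4, -0.0016, -0.0002, -0.0001],
[15.9, -0.0, 0.4, -0.0016, -0.0002, -0.0001],
[15.9, -0.0, 0.4, -0.0016, -0.0002, -0.0001],
```

View pics/wrist10.png

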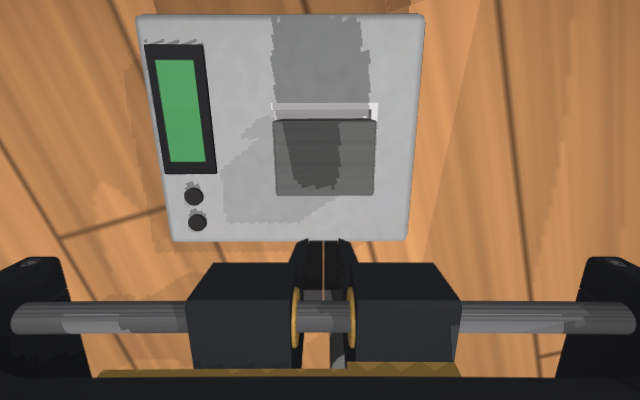

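Yaw is 0.36° short; correct while descending.

{"api": "servo_tool", "payload": {"series": [[[14,0,0.4,-0.0016,0,0],[20,0,0.4,-0.0016,0,0],[16,0,0.4,-0.0016,0,0],[10,0,0.4,-0.0016,0,0],[3.5,0,0,0,0,0],[0,4,0,0,0,0],[0,3,0,0,0,0],[0,0,0,0,0,0]]]}}

```text
clock: 17.2
position: [0.5338, -0.2212, 0.0906]
tool_rot: [0.701, 0.097, 0.7, -0.098]
contact_force: [0.1, -0.1, 0.3]
gripper_width: 0.008
```

{"api": "servo_tool", "payload": {"series": [[[0,1,0,0,0,0],[0,1,0,0,0,0],[0,0.5,0,0,0,0],[0,0,0,0,0,0]]]}}

```text
clock: 17.53
position: [0.5341, -0.2192, 0.0899]
tool_rot: [0.7, 0.097, 0.7, -0.098]
contact_force: [0.5, -0.4, 0.2]
gripper_width: 0.004
```

```bash
python3 st.py
```

```text
rel 0.48 -42.46 0.0899 Ftool [-0.21 -0.26  0.6 ] 0.00375939557179894 17.5333 yaw -15.84
```

{"api": "servo_tool", "payload": {"series": [[[0,0.5,0,0,0,0],[0,0.5,0,0,0,0],[0,0.5,0,0,0,0],[0,0.5,0,0,0,0]]]}}

```text
clock: 17.87
position: [0.5345, -0.2174, 0.0896]
tool_rot: [0.7, 0.098, 0.7, -0.098]
contact_force: [-0.1, -0.6, 0.8]
gripper_width: 0.004
```

{"api": "servo_tool", "payload": {"series": [[[0,0.5,0,0,0,0],[0,0.5,0,0,0,0],[0,0.5,0,0,0,0]]]}}

```text
clock: 18.12
position: [0.5349, -0.2159, 0.0896]
tool_rot: [0.7, 0.098, 0.7, -0.097]
contact_force: [-0.1, 0.6, -0.9]
gripper_width: 0.004
```

{"api": "servo_tool", "payload": {"series": [[[0,0.4,0,0,0,0],[0,0.4,0,0,0,0],[0,0.4,0,0,0,0]]]}}

```text
clock: 18.37
position: [0.5351, -0.2153, 0.0897]
tool_rot: [0.7, 0.097, 0.7, -0.098]
contact_force: [-1.3, -4.3, -1.2]
gripper_width: 0.006
```

```bash
python3 st.py
```

```text
rel 0.4 -38.33 0.0897 Ftool [ 1.2  -4.52 -0.11] 0.00642031636796975 18.3667 yaw -15.85
```

{"api": "servo_tool", "payload": {"series": [[[0,0.4,0,0,0,0],[0,0.4,0,0,0,0],[0,0.4,0,0,0,0]]]}}

```text
clock: 18.62
position: [0.5356, -0.2138, 0.0897]
tool_rot: [0.7, 0.097, 0.7, -0.098]
contact_force: [-0.5, -4.0, 0.5]
gripper_width: 0.004
```

{"api": "servo_tool", "payload": {"series": [[[0,0.4,0,0,0,0],[0,0.4,0,0,0,0],[0,0.4,0,0,0,0]]]}}

```text
clock: 18.87
position: [0.5359, -0.2125, 0.0896]
tool_rot: [0.7, 0.097, 0.7, -0.098]
contact_force: [-0.7, -3.9, -1.3]
gripper_width: 0.004
```

```bash
python3 st.py; python3 pic.py 11
```

```text
rel 0.41 -35.49 0.0896 Ftool [ 1.33 -3.9   0.37] 0.0037032951587647155 18.8667 yaw -15.85
```

View pics/wrist11.png

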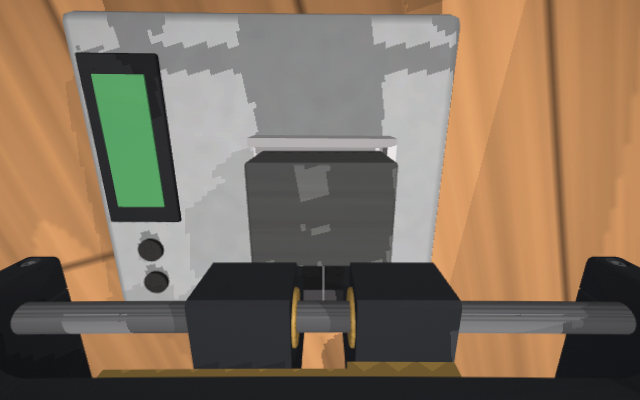

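{"api": "servo_tool", "payload": {"series": [[[0,0.3,0,0,0,0],[0,0.3,0,0,0,0],[0,0.3,0,0,0,0]]]}}

```text
clock: 19.17
position: [0.5362, -0.2116, 0.0897]
tool_rot: [0.7, 0.097, 0.7, -0.097]
contact_force: [-0.4, -3.3, -0.7]
gripper_width: 0.005
```

{"api": "servo_tool", "payload": {"series": [[[0,0.2,0,0,0,0],[0,0.2,0,0,0,0]]]}}

```text
clock: 19.33
position: [0.5363, -0.2112, 0.0896]
tool_rot: [0.7, 0.097, 0.7, -0.097]
contact_force: [-0.8, -3.6, -0.5]
gripper_width: 0.008
```

{"api": "servo_tool", "payload": {"series": [[[0,0.2,0,0,0,0],[0,0.2,0,0,0,0]]]}}

```text
clock: 19.5
position: [0.5364, -0.2108, 0.0897]
tool_rot: [0.7, 0.097, 0.7, -0.098]
contact_force: [-0.2, -3.3, 0.4]
gripper_width: 0.008
```

{"api": "servo_tool", "payload": {"series": [[[0,0.15,0,0,0,0]]]}}

```text
clock: 19.58
position: [0.5364, -0.2107, 0.0897]
tool_rot: [0.7, 0.097, 0.7, -0.097]
contact_force: [-1.0, -3.2, -0.5]
gripper_width: 0.003
```

```bash
python3 st.py
```

```text
rel 0.42 -33.59 0.0897 Ftool [ 0.47 -3.31 -0.1 ] 0.0033780972723825237 19.5833 yaw -15.85
```

{"api": "servo_tool", "payload": {"series": [[[0,0.15,0,0,0,0]]]}}

```text
clock: 19.67
position: [0.5365, -0.2105, 0.0896]
tool_rot: [0.7, 0.097, 0.7, -0.097]
contact_force: [-1.3, -3.7, 0.1]
gripper_width: 0.004
```

{"api": "servo_tool", "payload": {"series": [[[0,0.15,0,0,0,0]]]}}

```text
clock: 19.75
position: [0.5365, -0.2104, 0.0896]
tool_rot: [0.7, 0.098, 0.7, -0.097]
contact_force: [-1.8, -4.1, -0.1]
gripper_width: 0.006
```

{"api": "servo_tool", "payload": {"series": [[[0,0.15,0,0,0,0]]]}}

```text
clock: 19.83
position: [0.5366, -0.2103, 0.0897]
tool_rot: [0.7, 0.098, 0.7, -0.097]
contact_force: [-1.8, -3.2, 0.2]
gripper_width: 0.007
```

{"api": "servo_tool", "payload": {"series": [[[0,0.15,0,0,0,0]]]}}

```text
clock: 19.92
position: [0.5366, -0.2101, 0.0896]
tool_rot: [0.7, 0.097, 0.7, -0.098]
contact_force: [-1.4, -3.5, -0.6]
gripper_width: 0.005
```

{"api": "servo_tool", "payload": {"series": [[[0,0.15,0,0,0,0]]]}}

```text
clock: 20.0
position: [0.5367, -0.21, 0.0897]
tool_rot: [0.7, 0.097, 0.7, -0.097]
contact_force: [-0.3, -2.8, -0.9]
gripper_width: 0.002
```

{"api": "servo_tool", "payload": {"series": [[[0,0.15,0,0,0,0]]]}}

```text
clock: 20.08
position: [0.5367, -0.2098, 0.0897]
tool_rot: [0.7, 0.097, 0.7, -0.097]
contact_force: [-1.8, -3.5, 0.1]
gripper_width: 0.003
```

{"api": "servo_tool", "payload": {"series": [[[0,0.15,0,0,0,0]]]}}

```text
clock: 20.17
position: [0.5367, -0.2097, 0.0897]
tool_rot: [0.7, 0.097, 0.7, -0.098]
contact_force: [-1.9, -4.8, -0.5]
gripper_width: 0.007
```

{"api": "servo_tool", "payload": {"series": [[[0,0.15,0,0,0,0]]]}}

```text
clock: 20.25
position: [0.5367, -0.2097, 0.0897]
tool_rot: [0.7, 0.097, 0.7, -0.098]
contact_force: [-1.9, -4.6, -1.1]
gripper_width: 0.005
```

```bash
python3 st.py; python3 pic.py 12;python3 - <<'E'
from h import *
c=load("wrist12.pkl");p=c["pixels"][:,:,::-1]
cv2.imwrite("pics/w12z.png",cv2.resize(p[125:185,235:410],None,fx=4.5,fy=8,interpolation=cv2.INTER_NEAREST))
E
```

```text
rel 0.41 -32.54 0.0897 Ftool [ 1.1  -4.93 -0.55] 0.005152048090864593 20.25 yaw -15.85
```

View pics/w12z.png

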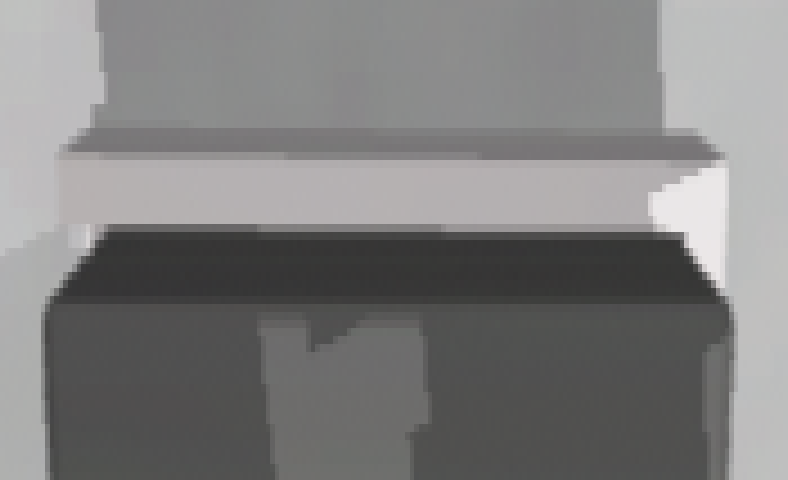

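Flush with the side lip now and force rising. Ramp to about 8 N.

{"api": "servo_tool", "payload": {"series": [[[0,0.15,0,0,0,0],[0,0,0,0,0,0]]]}}

```text
clock: 20.47
position: [0.5367, -0.2097, 0.0897]
tool_rot: [0.7, 0.097, 0.7, -0.098]
contact_force: [-2.3, -4.1, 0.6]
gripper_width: 0.003
```

{"api": "servo_tool", "payload": {"series": [[[0,0.15,0,0,0,0],[0,0,0,0,0,0]]]}}

```text
clock: 20.63
position: [0.5367, -0.2096, 0.0897]
tool_rot: [0.7, 0.097, 0.7, -0.098]
contact_force: [-1.9, -5.1, -0.8]
gripper_width: 0.004
```

```bash
python3 st.py
```

```text
rel 0.37 -32.5 0.0897 Ftool [ 0.78 -5.4  -0.42] 0.004386034976810984 20.6333 yaw -15.86
```

{"api": "servo_tool", "payload": {"series": [[[0,0.15,0,0,0,0],[0,0,0,0,0,0]]]}}

```text
clock: 20.8
position: [0.5367, -0.2096, 0.0897]
tool_rot: [0.7, 0.097, 0.7, -0.098]
contact_force: [-2.8, -7.1, 0.1]
gripper_width: 0.005
```

{"api": "servo_tool", "payload": {"series": [[[0,0.15,0,0,0,0],[0,0,0,0,0,0]]]}}

```text
clock: 20.97
position: [0.5367, -0.2096, 0.0897]
tool_rot: [0.7, 0.097, 0.7, -0.098]
contact_force: [-3.4, -7.4, -0.3]
gripper_width: 0.007
```

{"api": "servo_tool", "payload": {"series": [[[0,0.15,0,0,0,0],[0,0,0,0,0,0]]]}}

```text
clock: 21.13
position: [0.5367, -0.2096, 0.0897]
tool_rot: [0.7, 0.097, 0.7, -0.098]
contact_force: [-3.7, -7.3, 0.2]
gripper_width: 0.005
```

```bash
python3 st.py
```

```text
rel 0.33 -32.46 0.0897 Ftool [-0.15 -7.99 -1.6 ] 0.00529948128236504 21.1333 yaw -15.86
```

Reading 8 N; hold half a second, then back off gently and lift away.

{"api": "servo_tool", "payload": {"series": [[[0,0,0,0,0,0],[0,0,0,0,0,0],[0,0,0,0,0,0],[0,0,0,0,0,0],[0,0,0,0,0,0]]]}}

```text
clock: 21.55
position: [0.5367, -0.2096, 0.0897]
tool_rot: [0.7, 0.097, 0.7, -0.098]
contact_force: [-3.7, -7.5, -0.2]
gripper_width: 0.005
```

{"api": "servo_tool", "payload": {"series": [[[0,-0.5,0,0,0,0],[0,-1,0,0,0,0],[0,-4,0,0,0,0],[0,-8,0,0,0,0],[0,-10,0,0,0,0],[-20,0,0,0,0,0],[-30,0,0,0,0,0],[-20,0,0,0,0,0]]]}}

```text
clock: 22.22
position: [0.5305, -0.2325, 0.1615]
tool_rot: [0.701, 0.098, 0.7, -0.098]
contact_force: [-0.0, -0.5, 0.7]
gripper_width: 0.008
```

{"api": "servo_tool", "payload": {"series": [[[0,-10,0,0,0,0],[0,-10,0,0,0,0],[0,0,0,0,0,0],[0,0,0,0,0,0]]]}}

```text
clock: 22.55
position: [0.5243, -0.2513, 0.1583]
tool_rot: [0.7, 0.098, 0.701, -0.098]
contact_force: [-0.1, 0.2, 0.5]
gripper_width: 0.004
```

```bash
python3 pic.py 13; python3 st.py;python3 - <<'E'
from h import *
from plant import arm
c=load("wrist13.pkl");p=c["pixels"][:,:,::-1]
cv2.imwrite("pics/w13z.png",cv2.resize(p[50:200,240:400],None,fx=4,fy=4,interpolation=cv2.INTER_NEAREST))
c=arm.camera("top");pickle.dump(c,open("top13.pkl","wb"));cv2.imwrite("pics/top13.png",c["pixels"][:,:,::-1])
E
```

```text
rel 0.03 -75.5 0.1583 Ftool [-0.17  1.08  0.44] 0.006444953327756581 22.6 yaw -15.9
```

View pics/w13z.png

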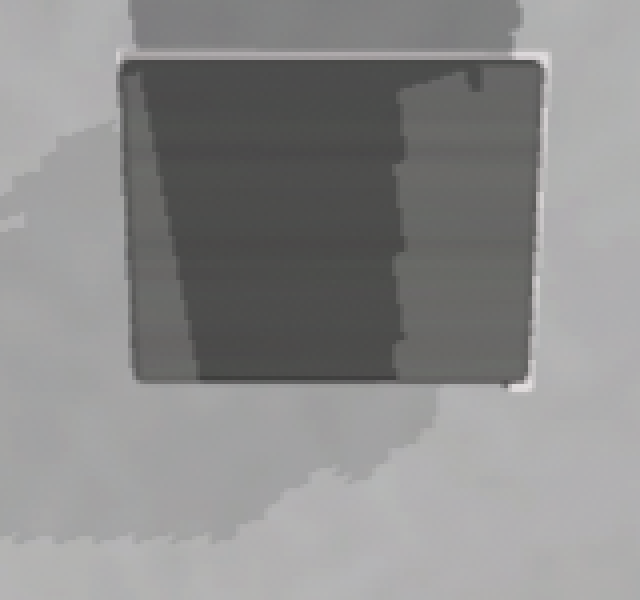

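View pics/top13.png

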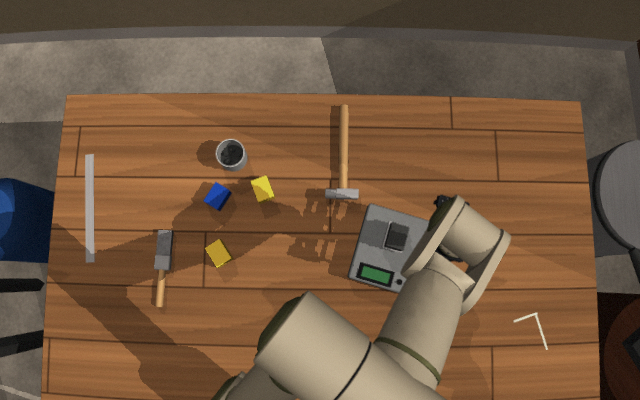

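```bash
python3 - <<'E'
from h import *
c=load("wrist13.pkl")
S=lambda q:[(240-.5+x/4,50-.5+y/4) for x,y in q]
t=np.radians(-16);X=np.array([np.cos(t),np.sin(t)]);Y=np.array([-X[1],X[0]]);pc=np.array([.5453,-.1783])
B=cast(c,S([(120,60),(545,60),(530,383),(133,383)]),.098)[:,:2]
L=cast(c,S([(550,52),(534,390),(118,52)]),.074)[:,:2]
f=lambda P:np.c_[(P-pc)@X,(P-pc)@Y]*1000
a=lambda d:np.degrees(np.arctan2(d[1],d[0]))
print(f(B).round(1),f(B).mean(0)); print("lip outer",f(L).round(1))
print("ang",a(B[1]-B[0]),a(B[2]-B[3]),"lip",a(L[0]-L[2]))
E
```

```text
[[-29.6  22.3]
 [ 29.7  22.3]
 [ 29.8 -22.2]
 [-29.9 -22.3]] [-0.03069007  0.04463443]
lip outer [[ 34.2  26.5]
 [ 34.3 -26.1]
 [-33.8  26.5]]
ang -15.9414012426513 -15.911715151228938 lip -15.94285258739379
```

The blank is centred to within 0.1 mm and square, and the arm is clear of everything. Handing in.

```bash
python3 -c "
from plant import arm
print(arm.finish_job())"
```

```text
the job is handed in; nothing more can be done
None
```

I set the blank on the pan, slid it against the back lip and then the side lip, and handed the job in at about 22.6 s. No verdict is reported, so this rests on my own checks.

- **Placing:** I gripped the blank across its 45 mm sides, lifted it and set it down about 5–6 mm short of both lips. It settled with no drop or knock.
- **Back lip:** With closed fingers pushing low, the wrist reading rose to about 8 N and held there for around half a second. Sliding took roughly 2.5–4.5 N, so I estimate 4–8 N on the lip, below the 12 N limit.
- **Side lip:** I pushed the same way after turning the tool 90°, and held about 8 N for around half a second. Sliding took about 3–4 N, so the load on this lip was again about 4–8 N.
- **Final check:** The last wrist picture put the blank about 0.05 mm from the pan's centre in x and y, which is finer than the roughly 2 mm camera calibration. It lay parallel to the scale within 0.1°, with both lips showing just outside its edges. The arm was clear of everything.
- **Bystanders:** In the final top view the hammer, brush and tin look unmoved. The round billet is hidden by the arm there, but it was standing undisturbed in the wrist picture at 15 s, and nothing touched it afterwards.

One oddity: when the push towards the back lip started, the wrist also read about 4 N upward. I took it as the finger rubbing on the blank and eased it by lifting the tool slightly. The pictures showed the blank staying flat.

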